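Switch off the empty open bench outlet and shut its dust lid

TASK

On the three-way outlet box screwed to the bench, one outlet has been left switched on with its dust lid up and nothing plugged in. Switch that outlet off by pressing down the raised end of its rocker lightly with the fingertips, and only then gently push its lid over and fully shut so that no sanding dust gets in. Leave the other two outlets as they are, with the battery charger untouched in its own open outlet, and do not shift the things lying round the box.

Things in the scene. Friction and masses are not known exactly. Their poses are not given: they have to be found in the camera images.
- carrier: the dark-grey foot of the outlet box, screwed down: 130 (x) x 212 (y) x 14 mm with a 40 mm high cheek at each end, and 5 mm high screw ears that make it 252 mm long overall. Origin at the centre of its underside on the bench. x points from the rocker side (towards the robot) to the hinge side, y along the row of three outlets, which stand on it 62 mm apart in any order and turned like it.
- outlet_a: THE OUTLET TO MAKE SAFE: light-grey outlet 118 (x) x 60 (y) x 30 mm, fixed, lid open, empty round socket. Origin at the centre of its underside, 14 mm above the bench; its flat face is 44 mm above the bench. At its yaw 0 the outlet's x axis runs from the rocker (near, robot side) to the lid hinge (far side), y to the left, z up. A black rocker lies in the near half and the round socket (40 mm wide, 18 mm deep) in the far half, under the lid. All three outlets are built alike.
- outlet_a_socket (a point): centre of the empty socket's mouth, level with the outlet's face, 28 mm in x from the outlet's origin
- rocker_a (a joint): rocker of outlet_a (black, 37 x 24.5 mm), turning about y at a pivot 32 mm on the near side of the outlet's origin and 48 mm above the bench: +0.2 rad is on (far end, next to the lid, down; near end raised), -0.2 rad is off (near end down). It stays where it is left; about 2.5 N on its near end turns it, and it stops solidly at the ends.
- rocker_a_near_end (a point): middle of the rocker's near end on its upper face, 13.5 mm on the near side of the pivot: the spot to press down to switch off. It moves with the rocker and sinks about 5 mm from on to off, from about 57 to 52 mm above the bench.
- lid_a (a joint): dust lid of outlet_a, hinged along y at the far edge: 0 is fully shut (level), about 1.57 upright, 2.0 the stop leaning away from the rocker. It starts at 1.6 to 1.95. The hinge is stiff: the lid stays at any angle, and under 1 N at its edge moves it; it stops solidly when shut.
- lid_a_hinge (a point): middle of the hinge axis of lid_a, 56 mm in x from the outlet's origin and 48.5 mm above the bench; fixed
- lid_a_edge (a point): free edge of lid_a, 60 mm from the hinge axis; moves with the lid. The lid is 52 mm wide (y) and 5 mm thick, with a 22 mm wide thumb tab reaching 66 mm from the axis. Shut, its top lies 53 mm above the bench. When it stands open its outer face looks away from the rocker.
- outlet_b: outlet in use: the battery charger is plugged in, its lid stands open behind it, its rocker is on; leave alone. Same frame and sizes as outlet_a.
- charger: black plug-in battery charger, 52 x 44 x 27 mm, with two cells lying on top, in outlet_b; its top is 71 mm above the bench. Origin: underside centre. Not to be touched.
- rocker_b (a joint): rocker of outlet_b, on (+0.2); must stay on
- lid_b (a joint): lid of outlet_b, open at 1.75 to 1.95; must stay open
- outlet_c: idle outlet, switched off, lid shut; leave alone. Same frame and sizes as outlet_a.
- rocker_c (a joint): rocker of outlet_c, off (-0.2)
- lid_c (a joint): lid of outlet_c, shut (0)
- sanding_block: loose dark-grey sanding block 62 x 120 x 48 mm beside the right end of the box; origin at its underside
- mesh_roll: loose roll of blue mesh tape lying flat, 93 x 100 x 49 mm, in front of the box; origin at its underside
- red_marker: loose white and red marker pen 17 x 135 x 16 mm lying behind the box; origin at its underside
There are look-alikes about, which are no part of the job. Leave any black look-alike of the red_marker alone. There is more than one size of the mesh_roll; the job needs the smaller.

How it is judged:
On the way, in this order (a step that is already met when the one before it is completed fails the run):
1. the empty open outlet is switched off while its lid is still up (value of joint rocker_a below -0.15 rad and value of joint lid_a above 1.2 rad), for 0.2 s.
2. its lid is fully shut (value of joint lid_a below 0.05 rad and value of joint rocker_a below -0.15 rad), for 0.2 s.
At the end, for the whole second after the job is handed in: Outlet_a is off (rocker at -0.15 rad or below) and its lid is shut (within 0.05 rad); outlet_b is still on with its lid up (above 1.6 rad), outlet_c is still off (below -0.15) and shut (within 0.05); the sanding block, tape roll and marker lie at rest within 20 mm of where they were (all of step 2 and value of joint rocker_b above 0.15 rad and value of joint lid_b above 1.6 rad and value of joint rocker_c below -0.15 rad and value of joint lid_c below 0.05 rad and distance of each of sanding_block, mesh_roll, red_marker from where it was at the start of the episode below 0.02 m and linear speed of each of sanding_block, mesh_roll, red_marker below 0.02 m/s); the robot touches nothing.
It fails at once if the charger is touched (over 2 N) (contact force between any of the fingers, the arm and charger above 2 N).
It fails at once if another outlet is switched or its lid moved (value of joint rocker_b below 0.1 rad or value of joint lid_b below 1.6 rad or value of joint rocker_c above -0.1 rad or value of joint lid_c above 0.15 rad).
It fails at once if another outlet is pressed (over 8 N) (contact force between any of the fingers, the arm and outlet_b above 8 N or contact force between any of the fingers, the arm and outlet_c above 8 N).
It fails at once if the outlet is pressed hard instead of lightly (over 40 N) (contact force between any of the fingers, the arm and outlet_a above 40 N).
It fails at once if a thing round the box is shifted more than 20 mm or lifted (distance of any of sanding_block, mesh_roll, red_marker from where it was at the start of the episode above 0.02 m).
It also fails if it takes over 42 s, if anything falls off the work surface, if the arm or the gripper's body presses on something with over 40 N, if the wrist force passes 120 N, or if a joint passes its speed limit or range.

ROBOT

A 6-joint arm with a two-finger parallel gripper is mounted at the origin on the work surface; the furniture and walls round the work are solid. World frame = base frame: x ahead of the robot, y to its left, z up, the work surface at z = 0. Lengths are in m, angles in rad, forces in N, time in s.
With the tool pointing down it reaches from about 0.325 to 0.875 m from the base axis. Payload 4.4 kg.
Tool frame: the origin (TCP) lies at the very end of the fingers, on their centre line; the grasp point (between the pads) lies 19 mm behind it; z points along the fingers, y is the line along which they close (so a half turn about z gives the same grasp; the last joint's range is limited). The gripper opens to 85 mm and grips with 20 to 120 N. Pads are 22 mm wide; open, the fingers measure 114 mm over their backs; the gripper's body (76 mm by 85 mm) begins 54 mm behind the grasp point. The pads swing forward as they close: fully open they stand 13 mm farther back than shut.
Start: joints at [1.139, 0.207, 1.542, -0, 1.393, -0.15], TCP at [0.16, 0.552, 0.231] pointing down, gripper open.
Joint ranges: [-2.73, 2.73], [-0.86, 2.22], [0.23, 2.46], [-1.11, 4.25], [0.08, 2.63], [-2.82, 2.82]. Speed limits (rad/s): [2.79, 2.79, 3.14, 3.14, 3.14, 3.14].

INTERFACE

Orientations are given as a unit quaternion [w, x, y, z].
In Python, from bench import observe, viewer, bot gives the robot as it stands.
- The arm moves only by the shell command python3 -m creep 'ROWS' [FORCE]. ROWS is JSON, a list of rows, each an object with "grip": the finger opening in mm, from 0 to 85.4; "slide": the shift along the tool's x, y, z normalised to -1 to 1, where 1 is 1 m, a list of three; "yaw": the turn about the tool's z normalised to -1 to 1, where 1 is 0.5 rad. In form: [{"grip": grip, "slide": [x, y, z], "yaw": yaw}, ...]. A call has 1 to 8 rows; each row is the pose to reach, as a shift and turn from the pose commanded when the call began, along the tool's axes at that moment; what a row does not reach only later rows make up. A row lasts 1/10 s, in which the tool goes at most 50 mm and 8.59 degrees, less where a joint would pass 70% of its speed; a pose out of reach is approached as far as the arm can. A call with a number of a shift or a turn outside -1 to 1 is refused whole. A call with a gripper value outside its range is refused whole. The fingers move at their own pace and stop on an object; FORCE is the grip in N (left out, the last holds). Time passes only in rows, so rows that repeat a pose let the fingers close. It gives the time, the measured TCP pose, the force, the opening and the grip force at its end, in the units of the state.
- observe(): the state, without advancing time (a new reading comes with each control period).
- viewer.capture(name): name is "scene" or "top" or "wrist"; returns a dict with "pixels" (480x640x3 uint8, red, green, blue), "z_map" (480x640 float32, m along the optical axis (not along the pixel's ray), 0 where there is no reading), "camera_matrix" (3x3 intrinsics, pixels), "k1" (the pictures are not rectified: a ray, as slopes to the right and down, at radius r is drawn at 1 + k1 r^2 times it, then the intrinsics apply), "xyz" and "orientation" of the camera in the world. Camera axes: x right, y down, z forward; pixel columns grow to the right and rows downward; lengths in m; the calibration is good to about 2 mm. A picture is of the moment at which its call begins.
- bot.job_done(): hands the job in; it is judged then, once.
The state is a dict: "clock": time; "qpos": joint angles; "dq": joint speeds; "joint_torque": joint torques, N m; "eef_pos": TCP position; "tcp_rot": TCP orientation; "contact_force": force on the tool from outside, world axes, zero at the start; "ft_torque": the same for the moment, N m; "width": finger opening in m; "grip_force": force on a finger pad.
Only numpy, scipy, OpenCV 4.12 (cv2) and the standard library are available. Lean on these libraries where they do the work, as an engineer would, in place of code of your own. Each camera call takes 0.05 s, during which the arm holds its last target. There are 200 camera calls.

## Working session

There is one attempt and no reset: what is moved stays moved. The work goes in short steps, Python scripts to look and compute and a shell command to move; the robot and the scene stay as the last step left them, time stands still between calls to the robot, and variables do not carry over. Pictures are saved under pics/ and viewed, at most 10 in all, crops included, and the job is handed in when it is done.

```bash
ls; mkdir -p pics; cat > h.py <<'E'
import numpy as np,cv2
from bench import observe,viewer,bot
from scipy.spatial.transform import Rotation as R
def rot(q): return R.from_quat([q[1],q[2],q[3],q[0]]).as_matrix()
def cloud(c):
    K=c["camera_matrix"];v,u=np.mgrid[0:480,0:640]
    xd=(u-K[0][2])/K[0][0];yd=(v-K[1][2])/K[1][1]
    x,y=xd.copy(),yd.copy()
    for _ in range(10):
        s=1+c["k1"]*(x*x+y*y);x=xd/s;y=yd/s
    z=c["z_map"]
    P=np.stack([x*z,y*z,z],-1)@rot(c["orientation"]).T+np.array(c["xyz"])
    P[z<=0]=np.nan
    return P
def shot(n,f):
    c=viewer.capture(n);cv2.imwrite(f,cv2.cvtColor(np.asarray(c["pixels"]),cv2.COLOR_RGB2BGR))
    return c,cloud(c)
E
python3 - <<'E'
from h import *
o=observe();print({k:np.round(v,3) for k,v in o.items()})
for n in("top","scene"):
    c,P=shot(n,f"pics/{n}.png");np.savez(n+".npz",P=P,px=c["pixels"]);print(n,c["xyz"],c["k1"])
E
```

```text
pics
{'clock': np.float64(0.0), 'qpos': array([ 1.139,  0.207,  1.543,  0.   ,  1.393, -0.151]), 'dq': array([-0.002, -0.002,  0.002, -0.001, -0.   , -0.001]), 'joint_torque': array([ 0.0000e+00, -3.8304e+01, -2.9160e+01, -0.0000e+00,  1.0000e-02,
        0.0000e+00]), 'eef_pos': array([0.16 , 0.552, 0.23 ]), 'tcp_rot': array([-0.   ,  0.14 ,  0.99 , -0.001]), 'contact_force': array([ 0.379, -0.186,  0.184]), 'ft_torque': array([-0.001,  0.004, -0.003]), 'grip_force': np.float64(0.0), 'width': np.float64(0.086)}
top [ 0.26881721 -0.17485266  1.2271763 ] -0.035368240825132506
scene [ 0.06031504 -0.77204873  0.86408993] 0.038641381841305826
```

View pics/top.png

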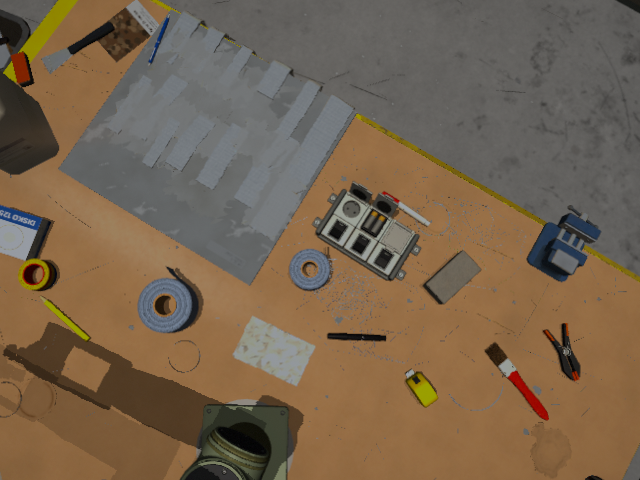

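View pics/scene.png

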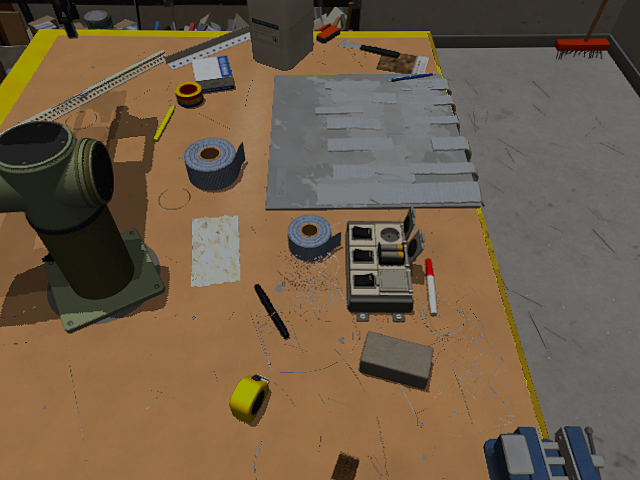

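The top view shows the box at about (367,232). The left outlet, with its round socket at (351,210), is empty with its lid up, so that is outlet_a. The charger (b) is in the middle at (375,220) and the shut outlet (c) is on the right at (400,235). The small tape roll is in front of the box at (310,270), the sanding block at (453,277) and the red marker at (405,208).

```bash
python3 - <<'E'
from h import *
d=np.load("top.npz");P=d["P"];px=d["px"]
sub=np.zeros((480,640),bool);sub[175:290,305:430]=1
z=P[...,2]
m=sub&(abs(z-.044)<.005)&(px.min(-1)>120)
pts=P[m];print(m.sum(),np.median(z[m]))
r=cv2.minAreaRect(pts[:,:2].astype(np.float32)*1000);print("faces",r)
# dark rockers & full box
m2=sub&(z>.008)&(z<.1)
n,l,s,c=cv2.connectedComponentsWithStats(m2.astype(np.uint8))
i=1+np.argmax(s[1:,4]);r=cv2.minAreaRect(P[l==i][:,:2].astype(np.float32)*1000);print("all",r)
m3=(sub&(px.max(-1)<70)&(z>.046)&(z<.062)).astype(np.uint8)
n,l,s,c=cv2.connectedComponentsWithStats(m3)
for i in range(1,n):
    if s[i,4]>25: print("dark",s[i],P[l==i].mean(0).round(4))
for (u,v) in [(351,210),(453,277),(310,270)]: print(P[v,u].round(3))
E
```

```text
1250 0.0435808982361412
faces ((491.45556640625, -266.54827880859375), (182.35015869140625, 114.86221313476562), 58.98390197753906)
all ((514.2456665039062, -276.6412353515625), (228.4883270263672, 181.66558837890625), 58.97840118408203)
dark [368 215  12  16  44] [ 0.5135 -0.2797  0.0595]
dark [375 219  12  16  41] [ 0.5034 -0.2962  0.0578]
dark [329 220  18  19 170] [ 0.4955 -0.1967  0.0532]
dark [352 235  18  19 180] [ 0.4633 -0.2496  0.0531]
dark [374 250  19  19 191] [ 0.4315 -0.3029  0.0528]
[ 0.548 -0.229  0.027]
[ 0.393 -0.462  0.048]
[ 0.407 -0.136 -0.004]
```

```bash
python3 - <<'E'
import cv2
a=cv2.imread("pics/top.png")[170:290,290:450];b=cv2.imread("pics/scene.png")[195:330,330:450]
import numpy as np
a=cv2.resize(a,(500,375));b=cv2.resize(b,(300,375))
cv2.imwrite("pics/crop.png",np.hstack([a,b]))
E
```

```text
(no output)
```

View pics/crop.png

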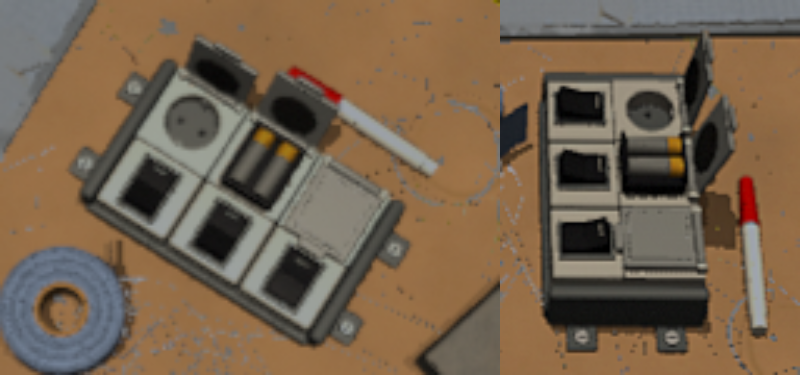

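Rocker spacing measures 124 mm over two pitches (62 mm each, as specified), so the box yaw is about -31°. The outlet_a pivot is near (0.4955, -0.1967). I'm now moving towards it with the fingers closed.

```bash
python3 -m creep '[{"grip":0,"slide":[-0.25,-0.3,0.03],"yaw":0.52},{"grip":0,"slide":[-0.25,-0.3,0.03],"yaw":0.52},{"grip":0,"slide":[-0.25,-0.3,0.03],"yaw":0.52},{"grip":0,"slide":[-0.25,-0.3,0.03],"yaw":0.52},{"grip":0,"slide":[-0.25,-0.3,0.03],"yaw":0.52},{"grip":0,"slide":[-0.25,-0.3,0.03],"yaw":0.52},{"grip":0,"slide":[-0.25,-0.3,0.03],"yaw":0.52},{"grip":0,"slide":[-0.25,-0.3,0.03],"yaw":0.52}]' 20
cat > to.py <<'E'
import sys
from h import *
# box frame: origin outlet_a; args box x(mm), y(mm), z(mm) -> slide in tool axes
O=np.array([.5226,-.2130,0]);a=np.radians(-31.1)
X=np.array([np.cos(a),np.sin(a),0]);Y=np.array([-X[1],X[0],0])
o=observe();p=np.array(o["eef_pos"]);M=rot(o["tcp_rot"])
print("box pos",((p-O)@X*1e3).round(1),((p-O)@Y*1e3).round(1),(p[2]*1e3).round(1),"F",np.round(o["contact_force"],1),"t",o["clock"])
yerr=np.arctan2(M[:,1]@X,M[:,1]@Y);print("yaw cmd",(yerr/.5*-1*-1).round(3), "tilt",np.round(M[2],3))
if len(sys.argv)>3:
    t=O+X*float(sys.argv[1])/1e3+Y*float(sys.argv[2])/1e3;t[2]=float(sys.argv[3])/1e3
    print("slide",(M.T@(t-p)).round(4))
E
python3 to.py -52 0 130
```

```text
clock: 0.9
eef_pos: [0.3167, 0.1924, 0.2009]
tcp_rot: [0.0, 0.268, 0.963, -0.0]
contact_force: [2.0, -0.3, 0.2]
width: 0.0003
grip_force: 0.0
box pos -385.7 240.8 200.9 F [ 2.  -0.3  0.2] t 0.9
yaw cmd -0.001 tilt [-0. -0. -1.]
slide [-0.3336 -0.2409  0.071 ]
```

```bash
python3 -m creep '[{"grip":0,"slide":[-0.3,-0.22,0.06],"yaw":0},{"grip":0,"slide":[-0.3,-0.22,0.06],"yaw":0},{"grip":0,"slide":[-0.3,-0.22,0.06],"yaw":0},{"grip":0,"slide":[-0.3,-0.22,0.06],"yaw":0},{"grip":0,"slide":[-0.3,-0.22,0.06],"yaw":0},{"grip":0,"slide":[-0.3,-0.22,0.06],"yaw":0},{"grip":0,"slide":[-0.3,-0.22,0.06],"yaw":0},{"grip":0,"slide":[-0.3,-0.22,0.06],"yaw":0}]'
python3 - <<'E'
from h import *
c,P=shot("wrist","pics/wrist1.png");np.savez("wrist.npz",P=P,px=c["pixels"])
px=c["pixels"];z=P[...,2]
O=np.array([.5226,-.2130,0]);a=np.radians(-31.1)
X=np.array([np.cos(a),np.sin(a),0]);Y=np.array([-X[1],X[0],0])
m3=((px.max(-1)<70)&(z>.044)&(z<.062)).astype(np.uint8)
n,l,s,cc=cv2.connectedComponentsWithStats(m3)
for i in range(1,n):
    if s[i,4]>300:
        q=P[l==i];print("dark",s[i],((q.mean(0)-O)@X).round(4),((q.mean(0)-O)@Y).round(4),np.percentile(q[:,2],[2,50,98]).round(4))
B=np.stack([(P-O)@X,(P-O)@Y,z],-1)
m=(abs(B[...,1])<.026)&(B[...,0]>.045)&(B[...,0]<.1)&(z>.055)&(z<.13)
q=B[m];print("lid",len(q)); 
if len(q): print(q[q[:,2].argsort()][::max(1,len(q)//8)].round(3))
E
python3 to.py -52 0 70
```

```text
clock: 1.7
eef_pos: [0.4608, -0.1521, 0.1405]
tcp_rot: [-0.0, 0.269, 0.963, -0.0]
contact_force: [0.2, 1.3, 0.1]
width: 0.0
grip_force: 0.0
dark [ 184  279   49   56 1981] -0.0339 -0.0607 [0.0442 0.0522 0.0577]
dark [269 279  35  49 581] -0.04 -0.0094 [0.0442 0.0511 0.0578]
dark [ 100  284   45   52 1870] -0.0316 -0.1223 [0.0446 0.0521 0.0576]
lid 0
box pos -82.1 18.7 140.4 F [ 1.2 -3.8  0.2] t 1.75
yaw cmd 0.006 tilt [-0.002 -0.002 -1.   ]
slide [-0.03   -0.0185  0.0705]
```

View pics/wrist1.png

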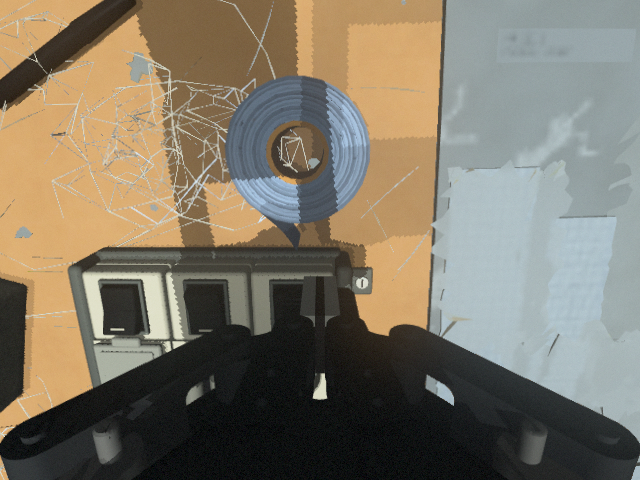

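The wrist view shows the closed fingers near (320,290) beside rocker a at (295,305), with rockers b at (207,307) and c at (123,307). They sit where the top view put them, within 2 mm. Next I go above the near end and lower.

```bash
python3 -m creep '[{"grip":0,"slide":[-0.03,-0.019,0.04],"yaw":0},{"grip":0,"slide":[-0.03,-0.019,0.07],"yaw":0},{"grip":0,"slide":[-0.03,-0.019,0.076],"yaw":0},{"grip":0,"slide":[-0.03,-0.019,0.076],"yaw":0},{"grip":0,"slide":[-0.03,-0.019,0.076],"yaw":0}]'; python3 to.py -52 0 58
```

```text
clock: 2.25
eef_pos: [0.4766, -0.18, 0.0664]
tcp_rot: [0.001, 0.267, 0.964, -0.0]
contact_force: [0.6, 0.3, 0.2]
width: 0.0002
grip_force: 0.0
box pos -56.4 4.5 66.4 F [0.6 0.3 0.2] t 2.25
yaw cmd -0.004 tilt [-0.001  0.    -1.   ]
slide [-0.0044 -0.0045  0.0084]
```

```bash
python3 -m creep '[{"grip":0,"slide":[-0.004,-0.004,0.003],"yaw":0},{"grip":0,"slide":[-0.004,-0.004,0.006],"yaw":0},{"grip":0,"slide":[-0.004,-0.004,0.008],"yaw":0},{"grip":0,"slide":[-0.004,-0.004,0.008],"yaw":0}]'; python3 to.py -52 0 54
python3 -m creep '[{"grip":0,"slide":[0,0,0.001],"yaw":0},{"grip":0,"slide":[0,0,0.002],"yaw":0},{"grip":0,"slide":[0,0,0.002],"yaw":0}]'; python3 to.py -52 0 54
```

```text
clock: 2.65
eef_pos: [0.4778, -0.1859, 0.0577]
tcp_rot: [0.0, 0.268, 0.964, -0.0]
contact_force: [-0.2, -0.3, 0.1]
width: -0.0004
grip_force: 0.5
box pos -52.4 0.1 57.7 F [-0.2 -0.3  0.1] t 2.65
yaw cmd -0.002 tilt [-0.001  0.    -1.   ]
slide [-0.0004 -0.0001  0.0037]
clock: 2.95
eef_pos: [0.477, -0.1855, 0.0551]
tcp_rot: [-0.001, 0.268, 0.964, 0.0]
contact_force: [-1.7, 1.2, 2.9]
width: 0.0004
grip_force: 1.2
box pos -53.3 0.0 55.1 F [-1.7  1.2  2.9] t 2.95
yaw cmd -0.002 tilt [ 0.001  0.    -1.   ]
slide [-0.0013 -0.      0.0011]
```

Contact at 2.9 N as expected. Continuing in 1 mm steps.

```bash
for i in 1; do python3 -m creep '[{"grip":0,"slide":[0,0,0.001],"yaw":0},{"grip":0,"slide":[0,0,0.002],"yaw":0},{"grip":0,"slide":[0,0,0.002],"yaw":0}]'; done; python3 -m creep '[{"grip":0,"slide":[0,0,0.001],"yaw":0},{"grip":0,"slide":[0,0,0.001],"yaw":0}]'
```

```text
clock: 3.25
eef_pos: [0.4774, -0.1858, 0.053]
tcp_rot: [-0.0, 0.268, 0.964, 0.0]
contact_force: [-0.1, 0.1, 0.7]
width: -0.0001
grip_force: 0.3
clock: 3.45
eef_pos: [0.4775, -0.1858, 0.0521]
tcp_rot: [0.0, 0.268, 0.964, -0.0]
contact_force: [-1.0, -0.1, 1.7]
width: 0.0002
grip_force: 0.5
```

```bash
python3 -m creep '[{"grip":0,"slide":[0,0,0.0005],"yaw":0},{"grip":0,"slide":[0,0,0.001],"yaw":0}]';python3 -m creep '[{"grip":0,"slide":[0,0,0.0005],"yaw":0},{"grip":0,"slide":[0,0,0.0005],"yaw":0}]'
```

```text
clock: 3.65
eef_pos: [0.4776, -0.1859, 0.0518]
tcp_rot: [-0.0, 0.268, 0.964, -0.0]
contact_force: [-3.3, 1.8, 7.7]
width: 0.0003
grip_force: 4.1
clock: 3.85
eef_pos: [0.4776, -0.1859, 0.0517]
tcp_rot: [-0.0, 0.268, 0.964, -0.0]
contact_force: [-4.0, 1.8, 8.1]
width: 0.0002
grip_force: 4.4
```

It has reached the solid stop (8 N at z = 51.7 mm). I'll rise, move behind the lid and check the rocker there.

```bash
python3 -m creep '[{"grip":0,"slide":[0,0,-0.04],"yaw":0},{"grip":0,"slide":[0,0,-0.08],"yaw":0},{"grip":0,"slide":[0,0.004,-0.12],"yaw":0},{"grip":0,"slide":[-0.04,0.004,-0.13],"yaw":0},{"grip":0,"slide":[-0.09,0.004,-0.13],"yaw":0},{"grip":0,"slide":[-0.14,0.004,-0.13],"yaw":0},{"grip":0,"slide":[-0.172,0.004,-0.13],"yaw":0},{"grip":0,"slide":[-0.172,0.004,-0.13],"yaw":0}]'
python3 - <<'E'
from h import *
c,P=shot("wrist","pics/wrist2.png");np.savez("w2.npz",P=P,px=c["pixels"])
O=np.array([.5226,-.2130,0]);a=np.radians(-31.1)
X=np.array([np.cos(a),np.sin(a),0]);Y=np.array([-X[1],X[0],0])
B=np.stack([(P-O)@X,(P-O)@Y,P[...,2]],-1)
for k in range(3):
  for s in(-45.5,-18.5):
    m=(abs(B[...,1]+.062*k)<.008)&(abs(B[...,0]-s/1e3)<.003)&(B[...,2]>.03)&(B[...,2]<.08)
    print("abc"[k],s,m.sum(),np.median(B[m][:,2]).round(4) if m.any() else None)
E
python3 to.py 114 5 90
```

```text
clock: 4.65
eef_pos: [0.6297, -0.2735, 0.1794]
tcp_rot: [0.001, 0.268, 0.963, -0.0]
contact_force: [-0.2, -0.5, -0.8]
width: 0.0
grip_force: 0.0
a -45.5 0 None
a -18.5 218 0.0564
b -45.5 0 None
b -18.5 213 0.0519
c -45.5 0 None
c -18.5 207 0.0562
box pos 120.5 3.8 179.3 F [-0.7  0.2  0.5] t 4.7
yaw cmd -0.001 tilt [ 0.001 -0.    -1.   ]
slide [0.0065 0.0012 0.0893]
```

View pics/wrist2.png

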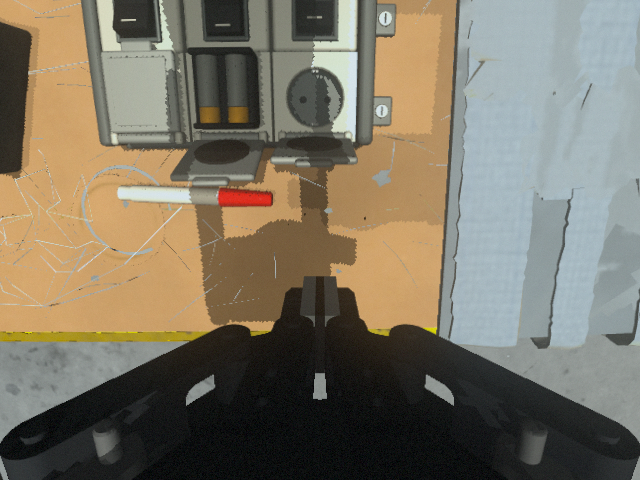

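Rocker a now stands like c's: its far end is at 56.4 mm (c 56.2, b still on at 51.9). The image shows lid a upright at (313,155) and the fingers at (320,290) clear behind it. The marker at (195,195) is undisturbed. Next I lower and push.

```bash
python3 -m creep '[{"grip":0,"slide":[0,0.001,0.045],"yaw":0},{"grip":0,"slide":[0,0.001,0.09],"yaw":0},{"grip":0,"slide":[0.01,0.001,0.091],"yaw":0},{"grip":0,"slide":[0.02,0.001,0.091],"yaw":0},{"grip":0,"slide":[0.03,0.001,0.091],"yaw":0},{"grip":0,"slide":[0.035,0.001,0.091],"yaw":0},{"grip":0,"slide":[0.04,0.001,0.091],"yaw":0},{"grip":0,"slide":[0.045,0.001,0.091],"yaw":0}]'; python3 to.py 60 5 89
python3 -m creep '[{"grip":0,"slide":[0.005,0,0],"yaw":0},{"grip":0,"slide":[0.01,0,0],"yaw":0},{"grip":0,"slide":[0.015,0,0],"yaw":0},{"grip":0,"slide":[0.015,0,0],"yaw":0}]'; python3 to.py 42 5 87
```

```text
clock: 5.5
eef_pos: [0.5899, -0.2476, 0.0922]
tcp_rot: [0.002, 0.268, 0.964, -0.001]
contact_force: [0.6, -0.5, 0.5]
width: -0.0
grip_force: 0.3
box pos 75.5 5.1 92.2 F [ 0.6 -0.5  0.5] t 5.5
yaw cmd -0.002 tilt [-0.005  0.    -1.   ]
slide [ 0.0155 -0.0001  0.0031]
clock: 5.9
eef_pos: [0.5751, -0.2387, 0.0893]
tcp_rot: [-0.001, 0.268, 0.964, 0.0]
contact_force: [-0.1, -0.7, 0.6]
width: 0.0
grip_force: 0.0
box pos 58.2 5.1 89.3 F [-0.1 -0.7  0.6] t 5.9
yaw cmd -0.002 tilt [ 0.002 -0.    -1.   ]
slide [ 0.0162 -0.0001  0.0023]
```

```bash
python3 -m creep '[{"grip":0,"slide":[0.008,0,0.001],"yaw":0},{"grip":0,"slide":[0.016,0,0.003],"yaw":0},{"grip":0,"slide":[0.021,0,0.007],"yaw":0},{"grip":0,"slide":[0.026,0,0.012],"yaw":0},{"grip":0,"slide":[0.03,0,0.017],"yaw":0},{"grip":0,"slide":[0.033,0,0.023],"yaw":0},{"grip":0,"slide":[0.034,0,0.027],"yaw":0},{"grip":0,"slide":[0.034,0,0.027],"yaw":0}]'; python3 to.py 22 5 53
```

```text
clock: 6.7
eef_pos: [0.546, -0.2212, 0.0616]
tcp_rot: [-0.001, 0.268, 0.964, 0.0]
contact_force: [-0.2, -0.3, -0.0]
width: 0.0003
grip_force: 0.0
box pos 24.3 5.0 61.6 F [-0.2 -0.3 -0. ] t 6.7
yaw cmd -0.002 tilt [ 0.002 -0.    -1.   ]
slide [ 0.0023 -0.      0.0086]
```

```bash
python3 -m creep '[{"grip":0,"slide":[0.001,0,0.002],"yaw":0},{"grip":0,"slide":[0.002,0,0.004],"yaw":0},{"grip":0,"slide":[0.002,0,0.006],"yaw":0},{"grip":0,"slide":[0.002,0,0.007],"yaw":0},{"grip":0,"slide":[0.002,0,0.007],"yaw":0}]'
python3 -m creep '[{"grip":0,"slide":[0,0,0.0005],"yaw":0},{"grip":0,"slide":[0,0,0.001],"yaw":0},{"grip":0,"slide":[0,0,0.001],"yaw":0}]'; python3 -m creep '[{"grip":0,"slide":[0,0,0.0005],"yaw":0},{"grip":0,"slide":[0,0,0.001],"yaw":0},{"grip":0,"slide":[0,0,0.001],"yaw":0}]'
```

```text
clock: 7.2
eef_pos: [0.5451, -0.2207, 0.0556]
tcp_rot: [-0.0, 0.268, 0.964, 0.0]
contact_force: [-0.7, 0.1, 0.7]
width: 0.0003
grip_force: 0.0
clock: 7.5
eef_pos: [0.5451, -0.2207, 0.0547]
tcp_rot: [-0.0, 0.268, 0.964, 0.0]
contact_force: [0.0, 0.7, 0.4]
width: -0.0001
grip_force: 0.1
clock: 7.8
eef_pos: [0.5451, -0.2207, 0.0537]
tcp_rot: [-0.0, 0.268, 0.964, 0.0]
contact_force: [-0.5, 0.9, 0.9]
width: 0.0
grip_force: 0.1
```

```bash
python3 -m creep '[{"grip":0,"slide":[0,0,0.0005],"yaw":0},{"grip":0,"slide":[0,0,0.001],"yaw":0},{"grip":0,"slide":[0,0,0.001],"yaw":0}]'; python3 -m creep '[{"grip":0,"slide":[0,0,0.0005],"yaw":0},{"grip":0,"slide":[0,0,0.0005],"yaw":0}]'
```

```text
clock: 8.1
eef_pos: [0.5452, -0.2207, 0.0527]
tcp_rot: [-0.0, 0.268, 0.964, 0.0]
contact_force: [-0.4, 0.2, -0.2]
width: -0.0
grip_force: 0.0
clock: 8.3
eef_pos: [0.5452, -0.2208, 0.0525]
tcp_rot: [0.0, 0.268, 0.964, -0.0]
contact_force: [-0.8, 0.2, 3.0]
width: 0.0
grip_force: 1.3
```

```bash
python3 -m creep '[{"grip":0,"slide":[0,0,0.0005],"yaw":0},{"grip":0,"slide":[0,0,0.0005],"yaw":0},{"grip":0,"slide":[0,0,0.0005],"yaw":0}]'
```

```text
clock: 8.6
eef_pos: [0.5452, -0.2208, 0.0525]
tcp_rot: [0.0, 0.268, 0.964, -0.0]
contact_force: [-3.0, 1.4, 6.0]
width: -0.0001
grip_force: 2.7
```

Solid stop at 52.5 mm, so the lid is shut. I'll lift straight up, back off and look.

```bash
python3 -m creep '[{"grip":0,"slide":[0,0,-0.03],"yaw":0},{"grip":0,"slide":[0,0,-0.08],"yaw":0},{"grip":0,"slide":[0,0,-0.13],"yaw":0},{"grip":0,"slide":[0,0.04,-0.15],"yaw":0},{"grip":0,"slide":[0,0.09,-0.15],"yaw":0},{"grip":0,"slide":[0,0.14,-0.15],"yaw":0},{"grip":0,"slide":[0,0.19,-0.15],"yaw":0},{"grip":0,"slide":[0,0.19,-0.15],"yaw":0}]'
python3 - <<'E'
from h import *
O=np.array([.5226,-.2130,0]);a=np.radians(-31.1)
X=np.array([np.cos(a),np.sin(a),0]);Y=np.array([-X[1],X[0],0])
out=[]
for n in("top","scene"):
    c,P=shot(n,f"pics/{n}2.png")
    B=np.stack([(P-O)@X,(P-O)@Y,P[...,2]],-1)
    for k in range(3):
      for s in(-45.5,-18.5,8,45):
        m=(abs(B[...,1]+.062*k)<.01)&(abs(B[...,0]-s/1e3)<.005)&(B[...,2]>.02)&(B[...,2]<.12)
        print(n,"abc"[k],s,m.sum(),np.median(B[m][:,2]).round(4) if m.any() else None)
    im=cv2.imread(f"pics/{n}2.png"); out.append(im[170:310,280:490] if n=="top" else im[195:400,280:450])
cv2.imwrite("pics/crop2.png",np.hstack([cv2.resize(i,(400,400)) for i in out]))
E
```

```text
clock: 9.4
eef_pos: [0.6454, -0.052, 0.2015]
tcp_rot: [0.001, 0.264, 0.964, 0.001]
contact_force: [0.0, -0.3, -0.1]
width: -0.0
grip_force: 0.0
top a -45.5 41 0.0514
top a -18.5 37 0.0565
top a 8 36 0.0522
top a 45 34 0.0524
top b -45.5 43 0.0562
top b -18.5 40 0.0524
top b 8 36 0.0671
top b 45 36 0.0668
top c -45.5 43 0.0516
top c -18.5 36 0.0559
top c 8 42 0.053
top c 45 35 0.0532
scene a -45.5 33 0.0509
scene a -18.5 32 0.0565
scene a 8 37 0.0526
scene a 45 32 0.0525
scene b -45.5 43 0.0544
scene b -18.5 36 0.0513
scene b 8 36 0.067
scene b 45 37 0.0678
scene c -45.5 47 0.0514
scene c -18.5 47 0.0561
scene c 8 43 0.0526
scene c 45 45 0.0527
```

View pics/crop2.png

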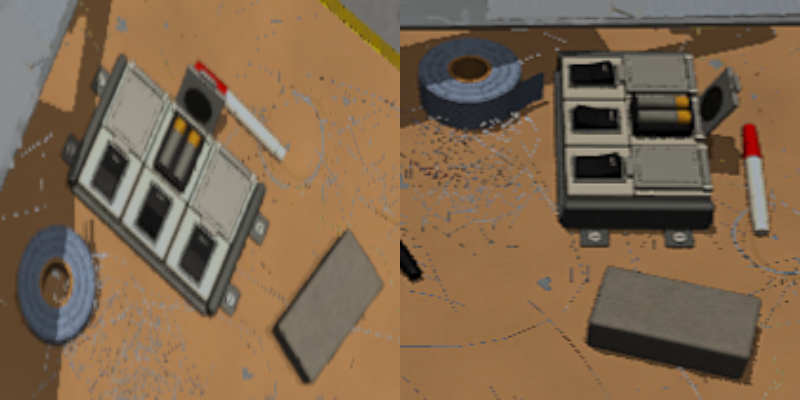

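Lid a at (135,100) in the left crop lies flat like lid c (52.5 mm, level). Rocker a is off, b's rocker and lid and the charger are unchanged, and the loose things have not moved. Handing in.

```bash
python3 -c "
from bench import bot
print(bot.job_done())"
```

```text
the job is handed in; nothing more can be done
None
```

Outlet_a was switched off and then its lid pushed fully shut (both checked in the camera images, highest press about 8 N). The other outlets, charger and loose things show no change, and the job is handed in; no verdict was returned.

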